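Hold the belt idler open on the bench spin caster

ROBOT

A 6-joint arm with a two-finger parallel gripper is mounted at the origin on the work surface. World frame = base frame: x ahead of the robot, y to its left, z up, the work surface at z = 0. Lengths are in mm, angles in rad, forces in N, time in s.
With the tool pointing down it reaches from about 275 to 1000 mm from the base axis. Payload 8.4 kg.
Tool frame: the origin (TCP) lies on the centre line of the jaws, within the pads' length; the fingertips stand r.tip_reach ahead of it and the grasp point (between the pads) lies 3 mm ahead of it (r.tip_reach is the distance from the TCP to the fingertips, in mm); z points along the fingers, y is the direction in which the jaws open and shut (so a half turn about z gives the same grasp; the last joint's range is limited). The gripper opens to 85 mm and grips with 20 to 120 N. Pads are 22 mm wide; open, the fingers measure 114 mm over their backs; the gripper's body (76 mm by 85 mm) begins 54 mm behind the grasp point. The pads swing forward as they close: fully open they stand 13 mm farther back than shut.
Start: joints at [-1.188, 0.353, 1.633, -0, 1.155, -0.002], TCP at [234.607, -579.299, 253.281] pointing down, gripper open.
Joint ranges: [-2.63, 2.63], [-0.92, 2.1], [0.06, 2.66], [-1.3, 4.44], [0, 2.69], [-3.02, 3.02]. Speed limits (rad/s): [2.22, 2.22, 2.79, 3.14, 3.14, 3.14].

INTERFACE

Orientations are given as [roll, pitch, yaw] about the fixed x, y, z axes, in that order (R = Rz(yaw) Ry(pitch) Rx(roll)).
In Python, from rig import sense, optics, r, nets gives the robot as it stands. The module is installed in compiled form; this text tells all that it offers.
- The arm moves only by the tool carry_out, never from a script. Its argument "increments" is a list that holds one entry, the list of rows, each a list of 6 numbers: the shift along the tool's x, y, z normalised to -1 to 1, where 1 is 40 cm, then the turn, a rotation vector about the tool's x, y, z normalised to -1 to 1, where 1 is 60 degrees. A call has 1 to 5 rows; each row is the pose to reach, as a shift and turn from the pose commanded when the call began, along the tool's axes at that moment; what a row does not reach only later rows make up. A row lasts 1/12 s, in which the tool goes at most 41.7 mm and 7.16 degrees, less where a joint would pass 70% of its speed; a pose out of reach is approached as far as the arm can. A call with a number of a shift or a turn outside -1 to 1 is refused whole. A call with a gripper value outside its range is refused whole. "hand" is the closure, from 0 (fully open) to 1 (shut), set as the call begins (left out, the last holds). The fingers move at their own pace and stop on an object; "squeeze" is the grip in N (left out, the last holds). Time passes only in rows, so rows that repeat a pose let the fingers close. It gives the time, the measured TCP pose, the force and the opening at its end, in the units of the state.
- sense(): the state, without advancing time (a new reading comes with each control period).
- optics.grab_frame(name): name is "side" or "top"; returns a dict with "img" (420x560x3 uint8, red, green, blue), "range_z" (420x560 float32, mm along the optical axis (not along the pixel's ray), 0 where there is no reading), "fov_y" (degrees; the focal length in pixels is half the picture's height over the tangent of half this angle, whatever the lens; pixels are square), "cx", "cy" (the principal point, pixels), "R" (3x3) and "t" (3): a world point X has camera coordinates R X + t. Camera axes: x right, y down, z forward; pixel columns grow to the right and rows downward; lengths in mm; the calibration is good to about 2 mm. A picture is of the moment at which its call begins.
- r.sign_off(): hands the job in, once; it reports no verdict.
Trained networks look in the newest picture that a camera, given by its name, has taken for a name from the list of things; names that differ only in an ending like _2 or _b are one class to them, and where a whole thing is asked for, a point or a joint stands for the part that bears it (a point fixed in the world has none). Each returns a list of dicts, best first, with "confidence" (0 to 1); they miss things now and then, are a little off and sometimes report something else, mostly with a low value. They report only what shows in the picture. A call takes as long as a camera call. They do not tell look-alikes from the thing itself.
- nets.trace(target, camera): "mask" (420x560 bool, what is visible of it).
- nets.tip_of(target, camera): "point" ([x, y, z] in mm, in world coordinates, good to about 4 mm: a listed point, or the origin of a listed thing).
The state is a dict: "clock": time; "qpos": joint angles; "qvel": joint speeds; "joint_efforts": joint torques, N m; "eef_pos": TCP position; "tcp_rot": TCP orientation; "contact_force": force on the tool from outside, world axes, zero at the start; "wrist_torque": the same for the moment, N m; "opening": opening from 0.0 (shut) to 1.0 (fully open).
Only numpy, scipy, OpenCV 4.12 (cv2) and the standard library are available. Lean on these libraries where they do the work, as an engineer would, in place of code of your own. Each camera call takes 0.05 s, during which the arm holds its last target.

TASK

The sprue pail is standing in the way of the spin caster's spring-loaded belt idler. Hang the pail by its red handle on the hook stand and let go of it, then swing the idler's cage arm forward by its yellow handle, against its spring, all the way to its stop, and keep it held there with the fingers so that the belt can be fitted: the program finishes while still holding it. Leave everything else on the bench where it is.

Things in the scene. Friction and masses are not known exactly. Their poses are not given: they have to be found in the camera images.
- pail: Loose round steel pail with bits of metal scrap in it, 95 mm wide, 70 mm tall without its handle, about 0.25 kg (0.18 to 0.35). A rigid handle (fixed, does not fold) arches over it in the pail's y-z plane. Origin: centre of the underside; z up.
- pail_bar (a point): Middle of the pail's red handle bar, 145 mm above the pail's underside. The bar is straight and level, 10 mm thick and 78 mm long, along this frame's y axis (y and -y ends alike); between it and the pail's rim there are 70 mm of free height. Gripped off its middle (28 mm along y either way) it leaves the middle free for the hook.
- pail_center (a point): Centre of the pail with its handle, 72.5 mm above its underside.
- hook: Fixed steel hook stand: round foot 100 mm wide, upright post 16 mm thick and 230 mm tall; origin under the post, on the bench. A round 8 mm thick rod leaves the post along this frame's -x axis (roughly towards the robot) with its centre line level at 210 mm height; it runs straight out to 113 mm from the post, then turns up, the tip ending at x = -129 mm, with its top at 236 mm height. The handle bar is laid across the rod between post and upturned tip.
- hook_seat (a point): Place on the hook's rod for the middle of the pail's handle, on top of the rod (214 mm high), 85 mm out from the post's axis (44 mm inside the upturned tip); axes as hook. The hung handle bar's centre line lies about 219 mm high. Within 50 mm of this point sideways counts as hung.
- caster: Fixed bench spin caster: dark steel base plate 250 x 240 mm, 16 mm thick, with a round turntable and blue mould (176 mm wide, up to 131 mm high) on it. Origin: centre of the base plate's underside; z up.
- cage_pivot (a point): Point on the upright hinge axis of the idler's cage arm, 90 mm above the bench, at the height of the handle's grip. The black pivot body round it is 42 mm wide and 79 mm tall, on a grey hanger bracket at the caster's right edge.
- cage_handle (a point): Grip point on the cage arm's upright yellow round handle, 14 mm thick, standing free from 62 to 115 mm above the bench (this point: 90 mm), 125 mm from the hinge axis. This frame's x axis points from the pivot along the arm to the handle, z up. The arm below it is two flat aluminium plates 30 mm wide, 34 to 62 mm above the bench, with rollers between, and ends 7 mm past the handle's axis.
- cage (a joint): Angle of the cage arm about its upright hinge (rad): 0 at rest (the arm points to the caster's right and back towards the robot), growing counter-clockwise seen from above as it is swung forward, away from the robot; 1.30 at the stop (arm's side against the small red stop post). A spring drives it back to 0: about 3.4 N at the handle at 0 and 7 N at the stop.
Mind the look-alikes: they are no part of the job. What is shaped like the pail but pink is not meant.

How it is judged (in metres and radians):
On the way, in this order (a step that is already met when the one before it is completed fails the run):
1. the pail hangs still by its handle on the hook, let go (height (world z) of pail_bar between 0.21 and 0.235 m and horizontal distance between pail_bar and hook_seat below 0.05 m and contact force between pail and hook above 0.8 N and contact force between pail and the fingers below 0.1 N and contact force between pail and the arm below 0.1 N and angle between pail_bar's own z axis and vertical below 0.4 rad and linear speed of pail below 0.05 m/s), for 0.2 s.
2. the fingers have swung the cage arm to its stop (value of joint cage above 1.22 rad and contact force between cage and the fingers above 2 N), for 0.2 s.
At the end, for the whole second after the job is handed in: The pail hangs untouched and still by its handle on the hook (bar 210 to 235 mm high, within 50 mm of the hook's seat, upright within 0.4 rad), and the fingers hold the cage arm still at its stop (joint within 0.08 rad of 1.30) with more than 2 N, the pail not touching it (all of step 1 and all of step 2 and velocity of joint cage between -0.1 and 0.1 rad/s and contact force between cage and pail below 0.2 N); the arm keeps its last pose, push and grip.
It fails at once if a bystander (steel blocks, triangular metal plates, wooden stick, pliers, tin) is moved by more than 30 mm (distance of any of block_a, block_b, plate_a, plate_b, stick, pliers, tin from where it was at the start of the episode above 0.03 m).
It also fails if it takes over 61 s, if anything falls off the work surface, if the arm or the gripper's body presses on something with over 40 N, if the wrist force passes 120 N, or if a joint passes its speed limit or range.

## Working session

There is one attempt and no reset: what is moved stays moved. The work goes in short steps, Python scripts to look and compute and a tool call to move; the robot and the scene stay as the last step left them, time stands still between calls to the robot, and variables do not carry over. Pictures are saved under pics/ and viewed, and the job is handed in when it is done.

Besides the shell and the picture viewer there is one more tool, called after ">>>" by a JSON object that holds its "api" and its "payload", one argument or row to a line. carry_out: Moves the arm, as the interface text tells. Its arguments: {"type":"object","properties":{"increments":{"type":"array","items":{"type":"array","items":{"type":"array","items":{"type":"number","minimum":-1,"maximum":1}}}},"hand":{"type":"number"},"squeeze":{"type":"number"}},"required":["increments"]}

```bash
ls; mkdir -p pics; cat > h.py <<'E'
import numpy as np, cv2
from rig import sense, optics, r, nets
def grab(cam,fn):
    f=optics.grab_frame(cam); cv2.imwrite('pics/'+fn,f['img'][:,:,::-1]); return f
def px2w(f,u,v,z=None):
    F=210/np.tan(np.radians(f['fov_y']/2)); d=f['range_z'][v,u] if z is None else z
    c=np.array([(u-f['cx'])/F*d,(v-f['cy'])/F*d,d]); return f['R'].T@(c-f['t'])
def cloud(f):
    F=210/np.tan(np.radians(f['fov_y']/2)); d=f['range_z'];v,u=np.indices(d.shape)
    c=np.stack([(u-f['cx'])/F*d,(v-f['cy'])/F*d,d],-1); w=(c-f['t'])@f['R']; w[d==0]=np.nan; return w
E
python3 - <<'E'
from h import *
np.set_printoptions(precision=1,suppress=True)
print(sense(), r.tip_reach)
for c in ['side','top']:
    f=grab(c,c+'0.png'); print(c,f['fov_y'],f['R'],f['t'])
    for n in ['pail','pail_bar','hook','hook_seat','cage_pivot','cage_handle','caster']:
        try: print(n,[(np.array(d['point']),round(d['confidence'],2)) for d in nets.tip_of(n,c)])
        except Exception as e: print(n,e)
E
```

```text
pics
{'clock': 0.0, 'qpos': array([-1.2,  0.4,  1.6,  0. ,  1.2, -0. ]), 'qvel': array([-0.,  0.,  0.,  0.,  0., -0.]), 'joint_efforts': array([ -0. , -60.5, -34.2,   0. ,   0. ,  -0. ]), 'eef_pos': array([ 234.4, -578.9,  252.6]), 'tcp_rot': array([-3.1, -0. ,  0.4]), 'contact_force': array([-1.3, -0.5, -0.8]), 'wrist_torque': array([ 0., -0., -0.]), 'opening': 0.9975893486443929} 22.0
side 43.984790073129794 [[-1.  -0.   0. ]
 [-0.   0.5 -0.9]
 [ 0.  -0.9 -0.5]] [ 478.4  165.2 1111.5]
pail [(array([402.1, -58.7,   1.8]), 0.81), (array([622.7, -27.8,   0.8]), 0.73), (array([396.5, 105.9,  -0.2]), 0.7), (array([ 268.2, -253.2,    0.5]), 0.67)]
pail_bar [(array([401.5, -57.4, 142.6]), 0.95), (array([395.3, 110.4, 147.4]), 0.8), (array([618.6, -25.9, 148.1]), 0.74), (array([ 270.9, -252. ,  143.6]), 0.68)]
hook [(array([ 641.2, -287.7,   -0.5]), 0.68)]
hook_seat [(array([ 560. , -282.9,  214.2]), 0.57)]
cage_pivot [(array([599.6, 104.3,  86.5]), 0.8), (array([509.1,  18. ,  87.6]), 0.5)]
cage_handle [(array([512.5,  16.1,  86.8]), 0.77)]
caster [(array([630.1, 228.3,  -2.5]), 0.85)]
top 49.294849402944976 [[-0.  -1.  -0. ]
 [-1.   0.  -0.1]
 [ 0.1  0.  -1. ]] [ -45.7  519.2 1196.1]
pail [(array([404.3, -62.5,  -1. ]), 0.92), (array([ 267.5, -248.8,    1.5]), 0.83), (array([395.1, 106.1,  -1.4]), 0.81), (array([618.8, -26.7,  -2.6]), 0.62)]
pail_bar [(array([402.4, -61.9, 143.8]), 0.97), (array([ 269.3, -250. ,  146.2]), 0.86), (array([617.2, -26.7, 144.3]), 0.75), (array([395.5, 110.2, 141.2]), 0.58)]
hook [(array([ 644.7, -279.2,    0.7]), 0.64)]
hook_seat [(array([ 559.1, -287.1,  214.5]), 0.86)]
cage_pivot [(array([600.3, 108.6,  92.7]), 0.76)]
cage_handle [(array([510.8,  15. ,  88.8]), 0.88)]
caster [(array([636.4, 230.3,   2.1]), 0.85)]
```

View pics/side0.png

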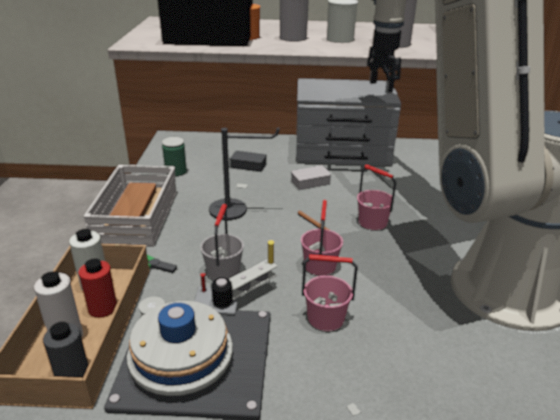

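View pics/top0.png

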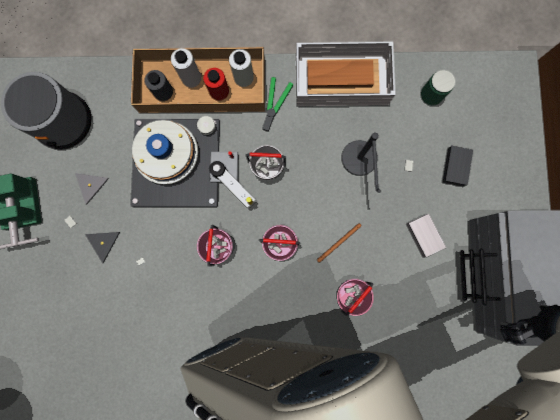

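The steel pail is the grey one: side image (222,250), top image (267,162). The other three, at about (402,-60), (396,107) and (268,-250) mm, are pink decoys. The cage handle is yellow, at top (249,200). The hook is at top (360,155), with its rod running to (375,137) and back.

```bash
python3 - <<'E'
from h import *
np.set_printoptions(precision=1,suppress=True)
def pca(P,n):
    m=P.mean(0); w,V=np.linalg.eigh(np.cov((P-m).T)); a=V[:,-1]; t=(P-m)@a
    print(n,len(P),'mean',m,'axis',a,'yaw',np.degrees(np.arctan2(a[1],a[0])),'ends',m+a*t.min(),m+a*t.max())
for c in ['side','top']:
    f=grab(c,c+'1.png'); w=cloud(f); im=f['img'].astype(int)
    red=(im[...,0]>130)&(im[...,1]<70)&(im[...,2]<70)
    z=w[...,2]
    near=np.hypot(w[...,0]-619,w[...,1]+27)<70
    pca(w[red&near&(z>125)&(z<165)],c+' bar')
    near=(np.abs(w[...,0]-580)<110)&(np.abs(w[...,1]+285)<60)
    pca(w[near&(z>200)&(z<222)],c+' rod'); P=w[near&(z>222)]; print('tall',P[:40:3] if len(P) else 0)
    near=np.hypot(w[...,0]-512,w[...,1]-16)<40
    ye=(im[...,0]>120)&(im[...,1]>100)&(im[...,2]<70)
    pca(w[ye&near],c+' handle')
    near=np.hypot(w[...,0]-600,w[...,1]-106)<60
    pca(w[near&(z>60)&(z<100)&(im.sum(-1)<150)],'pivot')
    near=np.hypot(w[...,0]-640,w[...,1]-80)<70
    pca(w[red&near&(z<120)],'stop')
    d=nets.trace('pliers',c)
    if d: pca(w[d[0]['mask']&np.isfinite(z)],'pliers')
E
```

```text
side bar 79 mean [616.7 -27.6 149.8] axis [-0.1 -1.  -0. ] yaw -93.44488754889535 ends [619.1  13.2 150.2] [614.4 -64.7 149.5]
side rod 227 mean [ 590.4 -281.1  212.5] axis [-1. -0.  0.] yaw -177.38284989135326 ends [ 648.7 -278.5  210.8] [ 513.7 -284.7  214.8]
tall [[ 513.9 -281.8  239.2]
 [ 645.7 -285.2  230.8]
 [ 636.3 -286.6  230.5]
 [ 511.4 -280.6  237.2]
 [ 642.7 -280.5  230.3]
 [ 636.4 -286.3  228.1]
 [ 511.4 -281.3  234.4]
 [ 642.2 -276.7  229.3]
 [ 635.5 -279.7  228.3]
 [ 511.5 -284.9  230.4]
 [ 641.7 -272.7  228.5]
 [ 635.3 -277.3  226.8]
 [ 514.  -287.2  226.8]
 [ 644.8 -276.6  224.2]]
side handle 6 mean [511.   22.2 112.5] axis [-0.9 -0.3 -0.2] yaw -164.17843261782517 ends [514.1  23.  113.3] [508.1  21.3 111.8]
pivot 212 mean [599.7 115.7  70.4] axis [-0.9  0.4 -0. ] yaw 155.01138292825064 ends [651.5  91.5  72.1] [585.8 122.1  69.9]
stop 8 mean [642.   72.   68.6] axis [-0.3 -0.9 -0.3] yaw -111.43918556494147 ends [643.9  76.8  70.5] [640.3  67.7  66.9]Traceback (most recent call last):
  File "<stdin>", line 21, in <module>
ValueError: it knows: cage, cage_handle, cage_pivot, caster, hook, hook_seat, pail, pail_bar, pail_center
```

```bash
cat >> h.py <<'E'
from scipy.spatial.transform import Rotation as Ro
def mv(pos,yaw,tilt=None):
    s=sense(); R0=Ro.from_euler('xyz',s['tcp_rot']); Rt=Ro.from_euler('xyz',[np.pi,0,np.radians(yaw)])
    d=R0.inv().apply(np.array(pos)-s['eef_pos'])/400; rv=(R0.inv()*Rt).as_rotvec()/np.radians(60)
    print('t',round(s['clock'],2),'pos',s['eef_pos'].round(1),'rpy',np.degrees(s['tcp_rot']).round(2),'F',s['contact_force'].round(1),'open',round(s['opening'],3))
    print('row',np.round(np.r_[d,rv],4).tolist(), 'rows needed',round(max(np.linalg.norm(d)*400/41.7,np.linalg.norm(rv)*60/7.16),1))
E
python3 - <<'E'
from h import *
np.set_printoptions(precision=1,suppress=True)
def pca(P,n):
    if len(P)<3: print(n,'few'); return
    m=P.mean(0); w,V=np.linalg.eigh(np.cov((P-m).T)); a=V[:,-1]; t=(P-m)@a
    print(n,len(P),'mean',m,'axis',a,'yaw',np.degrees(np.arctan2(a[1],a[0])),'ends',m+a*t.min(),m+a*t.max())
for c in ['top']:
    f=grab(c,c+'2.png'); w=cloud(f); im=f['img'].astype(int)
    red=(im[...,0]>110)&(im[...,1]<80)&(im[...,2]<80)
    z=w[...,2]
    near=np.hypot(w[...,0]-619,w[...,1]+27)<70
    pca(w[red&near&(z>125)&(z<165)],c+' bar')
    near=(np.abs(w[...,0]-580)<110)&(np.abs(w[...,1]+285)<60)
    pca(w[near&(z>200)&(z<222)],c+' rod'); P=w[near&(z>222)]; print('tall',P[::6])
    near=np.hypot(w[...,0]-512,w[...,1]-16)<40
    ye=(im[...,0]>120)&(im[...,1]>100)&(im[...,2]<90)
    pca(w[ye&near],c+' handle')
    near=np.hypot(w[...,0]-640,w[...,1]-80)<70
    pca(w[red&near&(z<120)],'stop')
mv([615,-54,330],86.6)
E
```

```text
top bar 113 mean [619.6 -28.  150.1] axis [-0.1 -1.  -0. ] yaw -93.63931786243802 ends [622.2  13.  150.5] [617.1 -66.7 149.7]
top rod 189 mean [ 583.7 -282.6  214.2] axis [-1. -0.  0.] yaw -177.89247350718824 ends [ 644.3 -280.4  213.1] [ 520.2 -284.9  215.4]
tall [[ 648.5 -278.2  231.6]
 [ 647.  -281.   228.3]
 [ 644.5 -278.5  229.1]
 [ 642.1 -276.1  229.2]
 [ 640.5 -276.6  226.5]
 [ 638.4 -274.4  225.6]
 [ 636.5 -276.9  223.9]
 [ 517.5 -283.7  237.9]
 [ 514.9 -281.7  225.4]
 [ 511.5 -286.9  232.5]]
top handle 16 mean [514.   15.1 111.1] axis [-0.2  0.1  1. ] yaw 157.74310362874178 ends [521.6  12.   63.5] [512.7  15.7 119.9]
stop 9 mean [648.4  64.4  55.7] axis [ 0.2 -0.5 -0.8] yaw -64.55589586649397 ends [644.1  73.3  70.5] [666.7  25.9  -8.1]
t 0.9 pos [ 234.6 -579.3  253.3] rpy [180.  -0.  22.] F [ 0.4  0.5 -0.3] open 0.999
row [1.3743, -0.8603, -0.1917, 0.0, -0.0, -1.0759] rows needed 15.7
```

>>> {"api": "carry_out", "payload": {
  "increments": [
    [[0,0,-0.1,0,0,0],[0.08,-0.05,-0.19,0,0,-0.12],[0.17,-0.11,-0.19,0,0,-0.24],[0.25,-0.16,-0.19,0,0,-0.36],[0.34,-0.21,-0.19,0,0,-0.48]]
  ],
  "hand": 0,
  "squeeze": 100
}}

```text
clock: 1.32
eef_pos: [326.4, -453.4, 330.4]
tcp_rot: [3.14, 0.0, 0.89]
contact_force: [1.1, -0.7, 0.0]
opening: 1.002
```

```bash
python3 -c "
from h import *
mv([616.8,-55,300],86.5)"
```

```text
t 1.32 pos [ 326.4 -453.4  330.4] rpy [1.7989e+02 3.0000e-02 5.0970e+01] F [ 1.1 -0.7  0. ] open 1.002
row [1.2309, -0.0634, 0.0754, 0.0017, 0.001, -0.5921] rows needed 11.8
```

>>> {"api": "carry_out", "payload": {
  "increments": [
    [[0.104,-0.005,0,0,0,-0.11],[0.207,-0.011,0,0,0,-0.22],[0.31,-0.016,0,0,0,-0.33],[0.413,-0.021,0,0,0,-0.44],[0.516,-0.027,0,0,0,-0.55]]
  ]
}}

```text
clock: 1.73
eef_pos: [449.1, -286.2, 329.6]
tcp_rot: [3.141, 0.0, 1.466]
contact_force: [0.9, -0.1, 0.6]
opening: 1.001
```

```bash
python3 -c "
from h import *
mv([616.8,-55,250],86.5)"
```

```text
t 1.73 pos [ 449.1 -286.2  329.6] rpy [1.7997e+02 2.0000e-02 8.4020e+01] F [ 0.9 -0.1  0.6] open 1.001
row [0.6185, 0.3565, 0.1989, 0.0006, 0.0003, -0.0414] rows needed 7.1
```

>>> {"api": "carry_out", "payload": {
  "increments": [
    [[0.09,0.05,0,0,0,-0.04],[0.18,0.1,0,0,0,-0.04],[0.27,0.15,0,0,0,-0.04],[0.36,0.2,0.02,0,0,-0.04],[0.45,0.25,0.04,0,0,-0.04]]
  ]
}}

```text
clock: 2.15
eef_pos: [568.3, -118.6, 313.9]
tcp_rot: [3.14, 0.0, 1.503]
contact_force: [0.9, -0.4, -0.2]
opening: 1.002
```

```bash
python3 -c "
from h import *
mv([616.8,-55,210],86.5)"
```

```text
t 2.15 pos [ 568.3 -118.6  313.9] rpy [1.799e+02 2.000e-02 8.610e+01] F [ 0.9 -0.4 -0.2] open 1.002
row [0.1669, 0.1097, 0.2599, 0.0016, 0.0003, -0.0066] rows needed 3.1
```

>>> {"api": "carry_out", "payload": {
  "increments": [
    [[0.09,0.06,0.05,0,0,0],[0.167,0.11,0.12,0,0,-0.007],[0.167,0.11,0.2,0,0,-0.007],[0.167,0.11,0.26,0,0,-0.007],[0.167,0.11,0.26,0,0,-0.007]]
  ]
}}

```text
clock: 2.57
eef_pos: [612.7, -55.4, 203.8]
tcp_rot: [-3.133, -0.0, 1.512]
contact_force: [-0.7, -0.6, -0.4]
opening: 1.002
```

```bash
python3 -c "
from h import *
f=grab('side','a.png');f=grab('top','a2.png')
for c in ['side','top']: print([(np.round(d['point']),d['confidence']) for d in nets.tip_of('pail_bar',c)])
mv([616.8,-55,148],86.5)"
```

```text
[(array([395., 108., 146.]), 0.95), (array([404., -60., 143.]), 0.93), (array([621., -26., 144.]), 0.65), (array([ 560., -281.,  214.]), 0.51)]
[(array([620., -34., 144.]), 0.75), (array([ 267., -250.,  145.]), 0.6), (array([621., -29.,   0.]), 0.44)]
t 2.77 pos [616.6 -57.4 211.5] rpy [1.7984e+02 1.0000e-02 8.6480e+01] F [ 0.5 -0.6  0.1] open 1.0
row [0.006, -0.0002, 0.1588, 0.0027, 0.0002, -0.0003] rows needed 1.5
```

View pics/a.png

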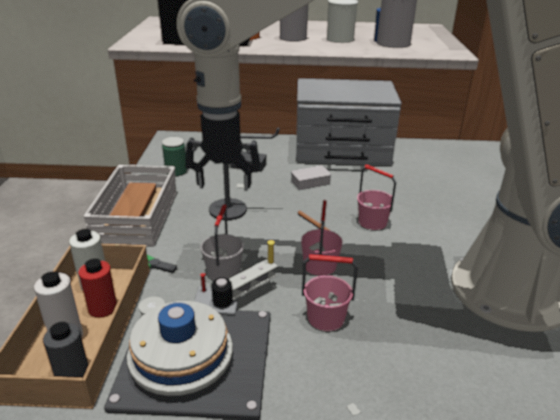

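View pics/a2.png

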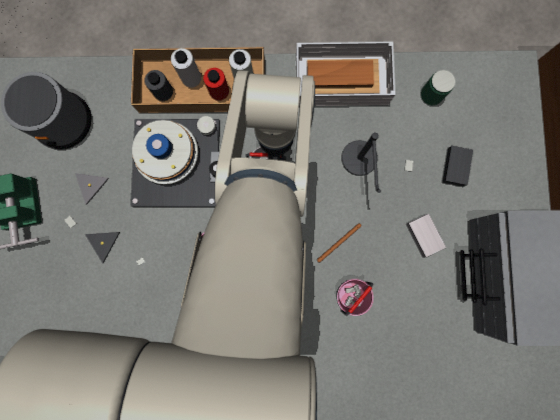

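>>> {"api": "carry_out", "payload": {
  "increments": [
    [[0.006,0,0.08,0.002,0,0],[0.006,0,0.13,0.002,0,0],[0.006,0,0.161,0.002,0,0],[0.006,0,0.161,0.002,0,0]]
  ]
}}

```text
clock: 3.1
eef_pos: [615.0, -54.8, 144.2]
tcp_rot: [-3.138, -0.0, 1.509]
contact_force: [-1.0, -0.5, 0.2]
opening: 0.998
```

>>> {"api": "carry_out", "payload": {
  "increments": [
    [[0,0,0,0,0,0],[0,0,0,0,0,0],[0,0,0,0,0,0],[0,0,0,0,0,0],[0,0,0,0,0,0]]
  ],
  "hand": 1,
  "squeeze": 100
}}

```text
clock: 3.52
eef_pos: [616.2, -54.5, 145.9]
tcp_rot: [-3.141, 0.0, 1.51]
contact_force: [0.2, 0.0, -0.1]
opening: 0.298
```

>>> {"api": "carry_out", "payload": {
  "increments": [
    [[0,0,0,0,0,0],[0,0,0,0,0,0],[0,0,0,0,0,0]]
  ]
}}

```text
clock: 3.77
eef_pos: [616.3, -54.5, 145.6]
tcp_rot: [-3.141, 0.0, 1.51]
contact_force: [1.1, -0.6, 4.3]
opening: 0.084
```

```bash
python3 -c "
from h import *
f=grab('side','b.png')
mv([616.8,-55,255],86.5)"
```

```text
t 3.82 pos [616.3 -54.5 145.6] rpy [-1.7996e+02  1.0000e-02  8.6520e+01] F [ 0.9 -0.8  5. ] open 0.082
row [-0.0013, 0.0011, -0.2736, -0.0007, 0.0001, 0.0003] rows needed 2.6
```

View pics/b.png

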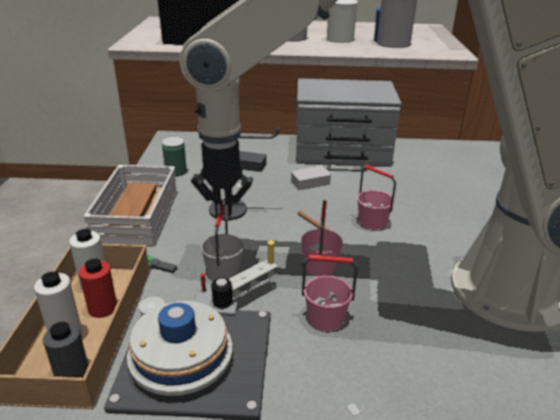

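>>> {"api": "carry_out", "payload": {
  "increments": [
    [[0,0,-0.04,0,0,0],[0,0,-0.1,0,0,0],[0,0,-0.17,0,0,0],[0,0,-0.24,0,0,0],[0,0,-0.28,0,0,0]]
  ]
}}

```text
clock: 4.23
eef_pos: [616.4, -54.4, 259.4]
tcp_rot: [-3.141, 0.0, 1.51]
contact_force: [0.8, -0.2, -1.8]
opening: 0.08
```

```bash
python3 -c "
from h import *
f=grab('side','c.png')
mv([510,-150,257],86.5); mv([430,-311.5,257],92.3)"
```

```text
t 4.28 pos [617.6 -54.5 261.9] rpy [1.7981e+02 1.0000e-02 8.6520e+01] F [1.5 0.3 1.3] open 0.083
row [-0.2547, -0.254, 0.0115, 0.0031, 0.0001, 0.0003] rows needed 3.5
t 4.28 pos [617.6 -54.5 261.9] rpy [1.7981e+02 1.0000e-02 8.6520e+01] F [1.5 0.3 1.3] open 0.083
row [-0.6698, -0.4291, 0.011, 0.0031, 0.0003, -0.0963] rows needed 7.6
```

View pics/c.png

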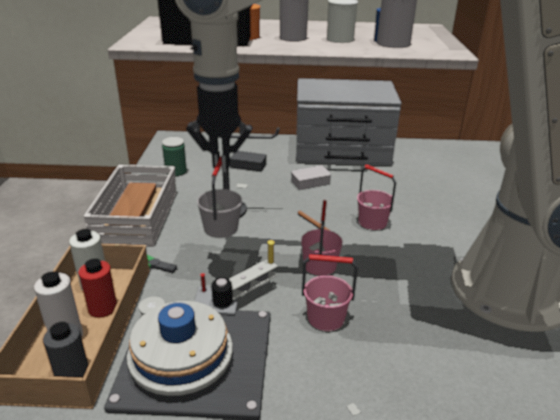

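The pail has come up level and is held. Next I move toward the pre-hook pose.

>>> {"api": "carry_out", "payload": {
  "increments": [
    [[-0.03,-0.03,0,0,0,0],[-0.08,-0.08,0,0,0,0],[-0.14,-0.14,0,0,0,0],[-0.2,-0.2,0,0,0,0],[-0.25,-0.25,0.01,0,0,0]]
  ]
}}

```text
clock: 4.7
eef_pos: [507.9, -148.9, 252.2]
tcp_rot: [-3.138, -0.0, 1.51]
contact_force: [1.2, 0.0, -1.9]
opening: 0.08
```

```bash
python3 -c "
from h import *
mv([430,-311.5,257],92.3)"
```

```text
t 4.7 pos [ 507.9 -148.9  252.2] rpy [-179.78   -0.     86.54] F [ 1.2  0.  -1.9] open 0.08
row [-0.4176, -0.1699, -0.0114, -0.0037, -0.0002, -0.096] rows needed 4.3
```

>>> {"api": "carry_out", "payload": {
  "increments": [
    [[-0.04,-0.03,0,0,0,-0.02],[-0.1,-0.07,0,0,0,-0.04],[-0.18,-0.12,0,0,0,-0.06],[-0.26,-0.17,0,0,0,-0.08],[-0.34,-0.17,0,0,0,-0.096]]
  ]
}}

```text
clock: 5.12
eef_pos: [429.6, -279.6, 251.8]
tcp_rot: [-3.135, -0.003, 1.612]
contact_force: [1.3, 0.2, -2.8]
opening: 0.08
```

>>> {"api": "carry_out", "payload": {
  "increments": [
    [[-0.04,0,0,0,0,0],[-0.075,0,0,0,0,0],[-0.075,0,0,0,0,0],[-0.075,0,0,0,0,0]]
  ]
}}

```text
clock: 5.45
eef_pos: [435.2, -309.4, 252.5]
tcp_rot: [-3.139, -0.002, 1.609]
contact_force: [-0.7, 0.7, -2.5]
opening: 0.082
```

```bash
python3 - <<'E'
from h import *
f=grab('side','d.png');w=cloud(f);g=grab('top','d2.png')
im=f['img'].astype(int);red=(im[...,0]>130)&(im[...,1]<70)&(im[...,2]<70)
for n,f in (('s',f),('t',g)):
    w=cloud(f);im=f['img'].astype(int);red=(im[...,0]>110)&(im[...,1]<80)&(im[...,2]<80)
    P=w[red&(w[...,2]>220)&(w[...,2]<275)]; print(n,len(P),P.mean(0) if len(P) else 0,P.min(0) if len(P) else 0,P.max(0) if len(P) else 0)
mv([430,-311.5,257],92.3)
mv([559,-311.5,257],92.3)
E
```

```text
s 26 [ 431.99229296 -260.32270806  254.54272104] [ 425.51676471 -301.34423554  234.45192045] [ 436.56464281 -242.56528435  259.68661478]
t 39 [ 434.50689124 -253.52760305  257.1403392 ] [ 430.79887734 -274.06677083  252.47842211] [ 437.88579317 -241.93915911  262.86825427]
t 5.55 pos [ 435.2 -308.6  252.7] rpy [-1.7983e+02 -8.0000e-02  9.2310e+01] F [-0.2 -0.5 -2.3] open 0.08
row [-0.0068, -0.0134, -0.0106, -0.0028, -0.0014, 0.0001] rows needed 0.2
t 5.55 pos [ 435.2 -308.6  252.7] rpy [-1.7983e+02 -8.0000e-02  9.2310e+01] F [-0.2 -0.5 -2.3] open 0.08
row [-0.0198, 0.3089, -0.0116, -0.0028, -0.0014, 0.0001] rows needed 3.0
```

View pics/d.png

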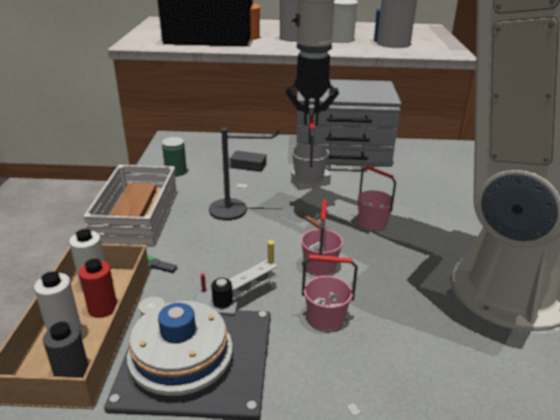

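View pics/d2.png

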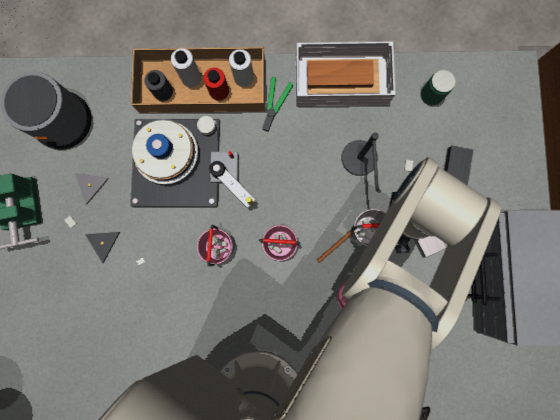

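The pail is ahead of the rod tip and level: the side image shows the bar at (312,128), left of the tip at (277,132). Its centre is at about (434,-281,252). I now slide it along +x over the rod.

>>> {"api": "carry_out", "payload": {
  "increments": [
    [[-0.01,0.02,-0.012,0,0,0],[-0.02,0.06,-0.012,0,0,0],[-0.02,0.11,-0.012,0,0,0],[-0.02,0.16,-0.012,0,0,0],[-0.02,0.18,-0.012,0,0,0]]
  ]
}}

```text
clock: 5.97
eef_pos: [510.5, -314.1, 258.5]
tcp_rot: [-3.142, 0.0, 1.612]
contact_force: [-0.3, 1.1, -1.8]
opening: 0.083
```

```bash
python3 - <<'E'
from h import *
f=grab('side','e.png')
mv([559,-311.5,256],92.3)
E
```

```text
t 6.02 pos [ 510.6 -314.1  258.3] rpy [-1.7999e+02  1.0000e-02  9.2390e+01] F [ 1.7 -0.2 -2.6] open 0.079
row [0.0015, 0.1211, 0.0057, -0.0001, 0.0002, 0.0014] rows needed 1.2
```

View pics/e.png

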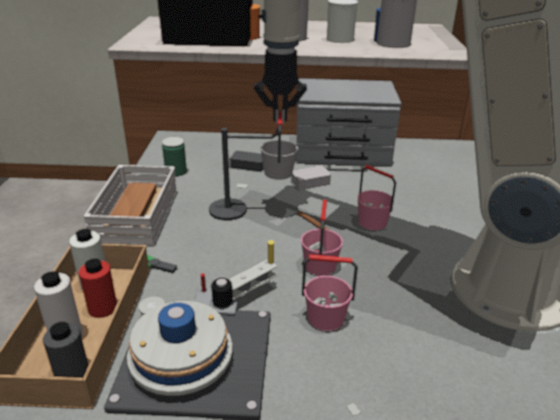

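The bar at (280,122) is above the rod tip at (277,133), and nothing is in contact. I continue forward, then lower.

>>> {"api": "carry_out", "payload": {
  "increments": [
    [[0,0.04,0,0,0,0],[0,0.08,0,0,0,0],[0,0.12,0,0,0,0],[0,0.12,0.02,0,0,0],[0,0.12,0.04,0,0,0]]
  ]
}}

```text
clock: 6.43
eef_pos: [555.4, -312.5, 241.6]
tcp_rot: [-3.14, 0.0, 1.612]
contact_force: [-0.5, 0.1, -3.3]
opening: 0.08
```

```bash
python3 - <<'E'
from h import *
f=grab('side','f.png')
mv([559,-312,219.5],92.3)
E
```

```text
t 6.48 pos [ 553.8 -312.1  239.3] rpy [-1.797e+02 -1.000e-01  9.232e+01] F [-0.4  0.3 -4.3] open 0.083
row [-0.0004, 0.0132, 0.0494, -0.0049, -0.0017, 0.0004] rows needed 0.5
```

View pics/f.png

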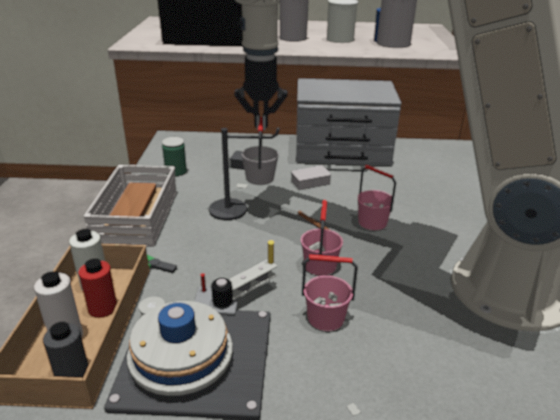

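>>> {"api": "carry_out", "payload": {
  "increments": [
    [[0,0,0.02,0,0,0],[0,0,0.035,0,0,0],[0,0,0.045,0,0,0],[0,0,0.045,0,0,0],[0,0,0.045,0,0,0]]
  ]
}}

```text
clock: 6.9
eef_pos: [554.9, -313.0, 223.6]
tcp_rot: [-3.139, -0.001, 1.61]
contact_force: [0.7, -1.0, -2.0]
opening: 0.081
```

```bash
python3 - <<'E'
from h import *
mv([559,-312,219.5],92.3)
E
```

```text
t 6.9 pos [ 554.9 -313.   223.6] rpy [-1.7985e+02 -3.0000e-02  9.2260e+01] F [ 0.7 -1.  -2. ] open 0.081
row [0.002, 0.0104, 0.0103, -0.0025, -0.0005, -0.0006] rows needed 0.1
```

Lowering another 4 mm, which should just touch the rod.

>>> {"api": "carry_out", "payload": {
  "increments": [
    [[0,0,0.005,0,0,0],[0,0,0.01,0,0,0],[0,0,0.01,0,0,0],[0,0,0.01,0,0,0]]
  ]
}}

```text
clock: 7.23
eef_pos: [555.2, -312.9, 219.9]
tcp_rot: [-3.139, -0.0, 1.611]
contact_force: [-0.6, -0.3, -0.8]
opening: 0.081
```

```bash
python3 - <<'E'
from h import *
g=grab('side','g.png')
w=cloud(g);im=g['img'].astype(int);red=(im[...,0]>110)&(im[...,1]<80)&(im[...,2]<80)
P=w[red&(w[...,2]>200)&(w[...,2]<275)]; print(P.mean(0),P.min(0),P.max(0))
mv([559,-312,219.5],92.3)
E
```

```text
[ 552.7421322  -259.78878523  223.00847195] [ 548.13926069 -284.13775697  208.74122165] [ 558.40360073 -244.45889478  226.19865068]
t 7.28 pos [ 555.3 -312.9  219.9] rpy [-1.7988e+02 -1.0000e-02  9.2280e+01] F [ 0.7  0.4 -1.7] open 0.083
row [0.002, 0.0094, 0.0011, -0.0019, -0.0002, -0.0004] rows needed 0.1
```

View pics/g.png

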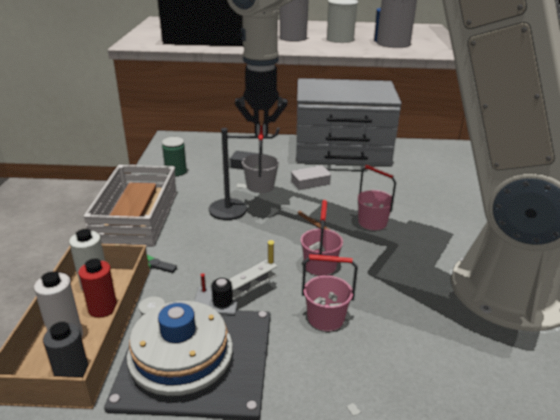

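>>> {"api": "carry_out", "payload": {
  "increments": [
    [[0,0,0.003,0,0,0],[0,0,0.005,0,0,0],[0,0,0.005,0,0,0]]
  ]
}}

```text
clock: 7.53
eef_pos: [555.5, -313.2, 218.5]
tcp_rot: [-3.14, 0.0, 1.61]
contact_force: [-0.8, 0.9, 4.1]
opening: 0.084
```

>>> {"api": "carry_out", "payload": {
  "increments": [
    [[0,0,0,0,0,0],[0,0,0,0,0,0]]
  ]
}}

```text
clock: 7.7
eef_pos: [555.5, -313.1, 218.4]
tcp_rot: [-3.14, 0.0, 1.61]
contact_force: [-1.1, 0.1, 5.0]
opening: 0.08
```

>>> {"api": "carry_out", "payload": {
  "increments": [
    [[0,0,0,0,0,0],[0,0,0,0,0,0],[0,0,0,0,0,0],[0,0,0,0,0,0],[0,0,0,0,0,0]]
  ],
  "hand": 0.5
}}

```text
clock: 8.12
eef_pos: [555.2, -312.9, 217.6]
tcp_rot: [-3.139, -0.0, 1.611]
contact_force: [-0.4, -0.4, 0.5]
opening: 0.498
```

```bash
python3 - <<'E'
from h import *
g=grab('side','i.png')
w=cloud(g);im=g['img'].astype(int);red=(im[...,0]>110)&(im[...,1]<80)&(im[...,2]<80)
P=w[red&(w[...,2]>200)&(w[...,2]<275)]; print(P.mean(0),P.min(0),P.max(0))
mv([555,-312,320],92.3)
E
```

```text
[ 552.59962687 -260.52588838  222.64900046] [ 549.37644257 -284.86220379  209.9767087 ] [ 557.48281805 -244.28448905  226.44560106]
t 8.17 pos [ 555.2 -312.9  217.7] rpy [-1.7986e+02 -2.0000e-02  9.2280e+01] F [ 0.5  0.1 -0. ] open 0.502
row [0.0024, -0.0009, -0.2559, -0.0023, -0.0004, -0.0004] rows needed 2.5
```

View pics/i.png

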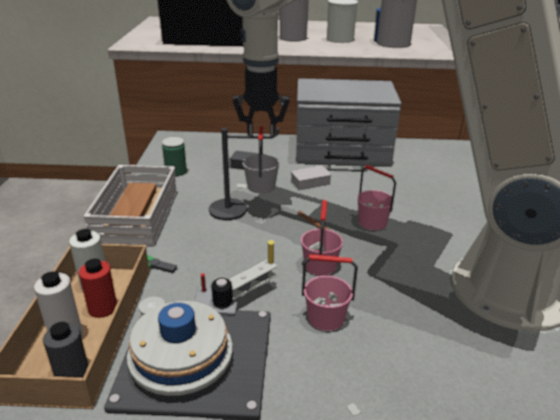

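The pail hangs from the rod and has been released. I retreat straight up.

>>> {"api": "carry_out", "payload": {
  "increments": [
    [[0,0,-0.04,0,0,0],[0,0,-0.11,0,0,0],[0,0,-0.19,0,0,0],[0,0,-0.26,0,0,0],[0,0,-0.26,0,0,0]]
  ]
}}

```text
clock: 8.58
eef_pos: [557.7, -314.2, 328.3]
tcp_rot: [3.136, 0.005, 1.611]
contact_force: [1.0, -0.1, 0.8]
opening: 0.499
```

```bash
python3 - <<'E'
from h import *
np.set_printoptions(precision=1,suppress=True)
g=grab('side','j.png')
w=cloud(g);im=g['img'].astype(int);red=(im[...,0]>110)&(im[...,1]<80)&(im[...,2]<80)
P=w[red&(w[...,2]>200)&(w[...,2]<275)]; print(P.mean(0),P.min(0),P.max(0))
f=grab('top','j2.png')
for c in ('side','top'):
  for n in ['cage_pivot','cage_handle','pail_bar']: print(c,n,[(np.array(d['point']),round(d['confidence'],2)) for d in nets.tip_of(n,c)])
mv([480,-100,320],92.3)
E
```

```text
[ 553.1 -266.1  222.7] [ 549.2 -286.9  208.2] [ 559.3 -244.2  226.5]
side cage_pivot [(array([598.4, 102.4,  85.3]), 0.76)]
side cage_handle [(array([510.4,  17.4,  85.1]), 0.73)]
side pail_bar [(array([402.3, -59.6, 145.9]), 0.93), (array([ 269.4, -253.2,  147.5]), 0.89), (array([394.7, 109.4, 144.5]), 0.73)]
top cage_pivot [(array([601.3, 103.6,  94. ]), 0.56), (array([511.1,  16.3,  88.6]), 0.42)]
top cage_handle [(array([507.9,  14.3,  91.5]), 0.96), (array([ 558.4, -283.4,   75.4]), 0.37)]
top pail_bar [(array([ 556. , -291.1,  217.8]), 0.83), (array([402.4, -62.7, 145.7]), 0.63), (array([395.3, 109.4, 140.4]), 0.56), (array([ 562.5, -286.6,  215.8]), 0.52)]
t 8.98 pos [ 555.  -312.7  320.5] rpy [-179.8   -0.1   92.3] F [ 0.7  0.1 -0.1] open 0.493
row [0.5387, -0.1663, 0.0027, -0.0038, -0.0013, -0.0003] rows needed 5.4
```

View pics/j.png

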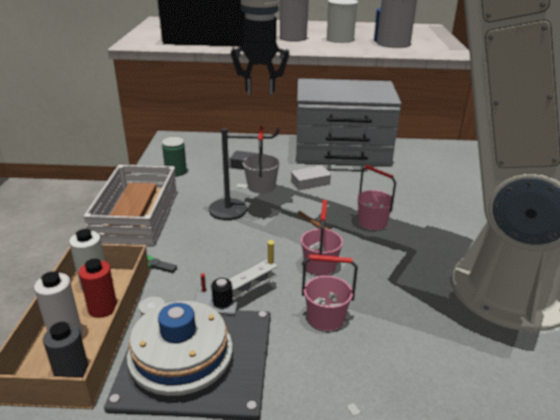

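View pics/j2.png

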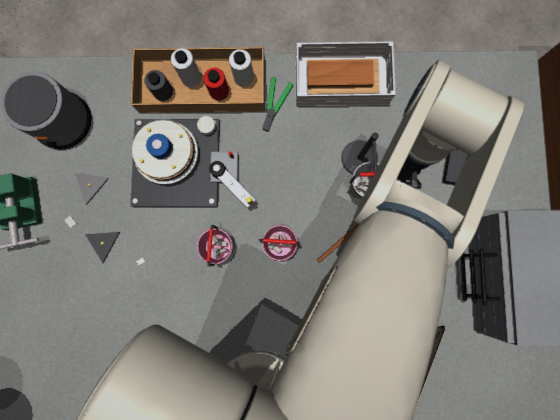

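The pail hangs upright on its own: the bar mean is at z≈222 on the rod side, and its middle is at about (553,-284). Now to the cage handle, with the half-open gripper.

>>> {"api": "carry_out", "payload": {
  "increments": [
    [[0.08,-0.01,0,0,0,0],[0.18,-0.03,0,0,0,0],[0.28,-0.05,0,0,0,0],[0.38,-0.07,0,0,0,0],[0.48,-0.08,0,0,0,0]]
  ]
}}

```text
clock: 9.4
eef_pos: [514.4, -120.9, 321.3]
tcp_rot: [-3.138, -0.001, 1.61]
contact_force: [1.8, 0.1, -0.4]
opening: 0.497
```

```bash
python3 - <<'E'
from h import *
mv([510.4,15.7,200],90)
E
```

```text
t 9.4 pos [ 514.4 -120.9  321.3] rpy [-1.7981e+02 -3.0000e-02  9.2230e+01] F [ 1.8  0.1 -0.4] open 0.497
row [0.3413, 0.0042, 0.3034, -0.0032, -0.0005, 0.0372] rows needed 4.4
```

>>> {"api": "carry_out", "payload": {
  "increments": [
    [[0.1,0,0.02,0,0,0.04],[0.2,0.004,0.05,0,0,0.04],[0.28,0.004,0.1,0,0,0.04],[0.341,0.004,0.17,0,0,0.04],[0.341,0.004,0.25,0,0,0.04]]
  ]
}}

```text
clock: 9.82
eef_pos: [512.1, 17.8, 221.9]
tcp_rot: [3.141, -0.002, 1.571]
contact_force: [0.7, -0.4, 0.1]
opening: 0.497
```

>>> {"api": "carry_out", "payload": {
  "increments": [
    [[0,0,0.06,0,0,0],[0,0,0.06,0,0,0],[0,0,0.06,0,0,0]]
  ]
}}

```text
clock: 10.07
eef_pos: [510.9, 14.1, 197.1]
tcp_rot: [-3.136, -0.0, 1.569]
contact_force: [1.1, -0.2, 0.1]
opening: 0.494
```

```bash
python3 - <<'E'
from h import *
grab('side','k.png')
mv([510.4,15.7,92],90)
E
```

```text
t 10.12 pos [512.1  13.9 198.5] rpy [-1.7986e+02 -1.0000e-02  8.9860e+01] F [0.4 0.5 0.1] open 0.502
row [0.0045, -0.0036, 0.2662, -0.0024, -0.0001, -0.0023] rows needed 2.6
```

View pics/k.png

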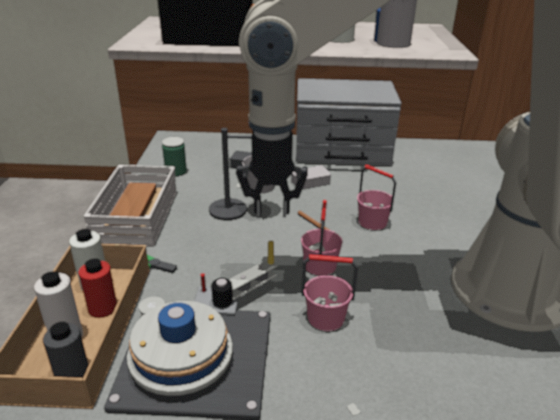

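>>> {"api": "carry_out", "payload": {
  "increments": [
    [[0.004,-0.003,0.07,0,0,0],[0.004,-0.003,0.14,0,0,0],[0.004,-0.003,0.21,0,0,0],[0.004,-0.003,0.265,0,0,0],[0.004,-0.003,0.265,0,0,0]]
  ]
}}

```text
clock: 10.53
eef_pos: [509.4, 15.1, 90.3]
tcp_rot: [-3.136, -0.0, 1.568]
contact_force: [-1.1, -0.5, -1.6]
opening: 0.501
```

>>> {"api": "carry_out", "payload": {
  "increments": [
    [[0,0,0,0,0,0],[0,0,0,0,0,0],[0,0,0,0,0,0],[0,0,0,0,0,0],[0,0,0,0,0,0]]
  ],
  "hand": 1,
  "squeeze": 40
}}

```text
clock: 10.95
eef_pos: [512.3, 15.5, 94.2]
tcp_rot: [3.139, 0.0, 1.569]
contact_force: [0.6, -1.2, 8.7]
opening: 0.154
```

```bash
python3 - <<'E'
from h import *
grab('side','l.png')
mv([510.4,15.7,92],90)
E
```

```text
t 11.0 pos [512.3  15.5  94.2] rpy [179.87   0.    89.88] F [ 0.1 -2.   9.6] open 0.151
row [0.0006, -0.0047, 0.0054, 0.0021, 0.0, -0.002] rows needed 0.1
```

View pics/l.png

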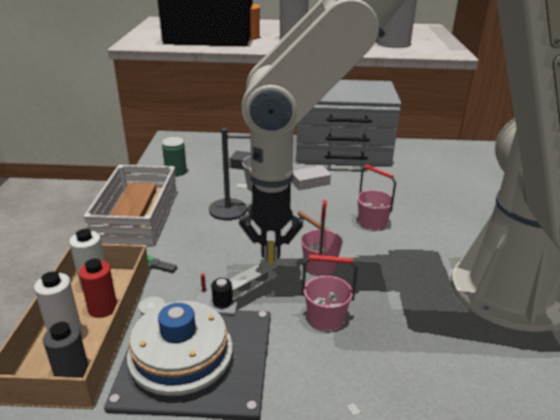

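```bash
cat > arc.py <<'E'
from h import *
import sys
# remaining rows toward given angles (rad of joint), from measured pose; rest 225.5deg
def arc(qs):
    s=sense(); R0=Ro.from_euler('xyz',s['tcp_rot']); c=np.array([600,104.7]); p=s['eef_pos'][:2]-c
    q0=np.arctan2(p[1],p[0])%(2*np.pi)-np.radians(225.3); print('R',np.hypot(*p),'q',q0,'F',s['contact_force'],'z',s['eef_pos'][2],s['clock'],'open',s['opening'])
    for q in qs:
        a=np.radians(225.3)+q; t=np.r_[c+125*np.array([np.cos(a),np.sin(a)]),s['eef_pos'][2]]
        print(q,(R0.inv().apply(t-s['eef_pos'])/400).round(3)[:2])
arc([float(x) for x in sys.argv[1:]])
E
python3 arc.py .05 .13 .22 .31 .4
```

```text
R 125.13903404001229 q 0.0033522834779593502 F [ 0.11623271 -2.04412229  9.60224393] z 94.17838428162919 11.0 open 0.15050729591815667
0.05 [-0.01   0.011]
0.13 [-0.026  0.03 ]
0.22 [-0.042  0.053]
0.31 [-0.055  0.078]
0.4 [-0.067  0.103]
```

>>> {"api": "carry_out", "payload": {
  "increments": [
    [[-0.01,0.011,0,0,0,-0.02],[-0.026,0.03,0,0,0,-0.05],[-0.042,0.053,0,0,0,-0.09],[-0.055,0.078,0,0,0,-0.12],[-0.067,0.103,0,0,0,-0.15]]
  ]
}}

```text
clock: 11.42
eef_pos: [550.8, -12.4, 94.0]
tcp_rot: [-3.137, 0.001, 1.729]
contact_force: [-9.4, -3.8, 18.1]
opening: 0.152
```

```bash
python3 arc.py .45 .54 .63 .72 .81
```

```text
R 127.03227998463313 q 0.38207912306531755 F [-9.37490714 -3.75057568 18.13562496] z 94.02179699867219 11.4167 open 0.15221734243785243
0.45 [-0.006  0.021]
0.54 [-0.018  0.046]
0.63 [-0.028  0.073]
0.72 [-0.035  0.1  ]
0.81 [-0.04   0.128]
```

>>> {"api": "carry_out", "payload": {
  "increments": [
    [[-0.006,0.021,-0.003,0,0,-0.03],[-0.017,0.046,-0.004,0,0,-0.06],[-0.026,0.073,-0.004,0,0,-0.09],[-0.033,0.1,-0.004,0,0,-0.12],[-0.037,0.128,-0.004,0,0,-0.15]]
  ]
}}

```text
clock: 11.83
eef_pos: [602.9, -21.7, 94.2]
tcp_rot: [-3.135, 0.003, 1.886]
contact_force: [-9.1, -21.4, 1.7]
opening: 0.147
```

```bash
python3 arc.py .86 .95 1.04 1.12 1.2 1.3
```

```text
R 126.449028831919 q 0.8034726970752657 F [ -9.08064809 -21.3650475    1.67456854] z 94.19309340808601 11.8333 open 0.1472238158794139
0.86 [-0.001  0.018]
0.95 [-0.006  0.046]
1.04 [-0.009  0.074]
1.12 [-0.01   0.099]
1.2 [-0.008  0.124]
1.3 [-0.003  0.154]
```

>>> {"api": "carry_out", "payload": {
  "increments": [
    [[-0.005,0.018,0,0,0,-0.03],[-0.01,0.046,0,0,0,-0.06],[-0.013,0.074,0,0,0,-0.09],[-0.014,0.099,0,0,0,-0.12],[-0.013,0.124,0,0,0,-0.15]]
  ]
}}

```text
clock: 12.25
eef_pos: [652.5, -9.9, 94.2]
tcp_rot: [-3.137, 0.001, 2.042]
contact_force: [-7.4, -9.4, 2.4]
opening: 0.151
```

```bash
python3 arc.py  1.2 1.25 1.3 1.33; python3 -c "
from h import *
print(sense()['tcp_rot'])"
```

```text
R 126.07339573510892 q 1.2101027977256948 F [-7.36999006 -9.42963233  2.44367868] z 94.17666508955804 12.25 open 0.15145338398834393
1.2 [ 0.003 -0.003]
1.25 [0.002 0.013]
1.3 [0.003 0.028]
1.33 [0.003 0.038]
[-3.13670818e+00  5.63381057e-04  2.04197612e+00]
```

>>> {"api": "carry_out", "payload": {
  "increments": [
    [[-0.001,0.008,0,0,0,0],[-0.001,0.016,0,0,0,0],[-0.001,0.024,0,0,0,0],[0,0.028,0,0,0,0],[0,0.028,0,0,0,0]]
  ]
}}

```text
clock: 12.67
eef_pos: [662.1, -5.0, 94.1]
tcp_rot: [-3.136, 0.001, 2.041]
contact_force: [-5.1, -12.3, 1.8]
opening: 0.15
```

>>> {"api": "carry_out", "payload": {
  "increments": [
    [[0,0,0,0,0,0],[0,0,0,0,0,0]]
  ]
}}

```text
clock: 12.83
eef_pos: [662.1, -5.0, 94.2]
tcp_rot: [-3.137, 0.001, 2.041]
contact_force: [-5.4, -10.9, 0.8]
opening: 0.15
```

```bash
python3 arc.py  1.3 1.33 1.36; python3 -c "
from h import *
np.set_printoptions(precision=1,suppress=True)
grab('side','m.png');grab('top','m2.png')
for c in ('side','top'):
  for n in ['cage_pivot','cage_handle','pail_bar']: print(c,n,[(np.array(d['point']),round(d['confidence'],2)) for d in nets.tip_of(n,c)])
"
```

```text
R 126.01989964581799 q 1.29525736435922 F [ -5.36214821 -10.89748993   0.75915386] z 94.1522908177603 12.8333 open 0.1500302643494549
1.3 [0.003 0.001]
1.33 [0.003 0.011]
1.36 [0.004 0.02 ]
side cage_pivot [(array([599. , 101.5,  87.5]), 0.83)]
side cage_handle [(array([662.8,  -5. ,  88. ]), 0.86)]
side pail_bar [(array([406.1, -58.9, 141.9]), 0.96), (array([ 554.5, -286. ,  221.5]), 0.89), (array([395.6, 108. , 144. ]), 0.8), (array([ 269.4, -253.1,  147.1]), 0.56)]
top cage_pivot []
top cage_handle []
top pail_bar [(array([ 557.7, -287.8,  217.8]), 0.78), (array([ 267.2, -248.6,  145.3]), 0.65), (array([401.9, -61.1, 144.7]), 0.55)]
```

View pics/m.png

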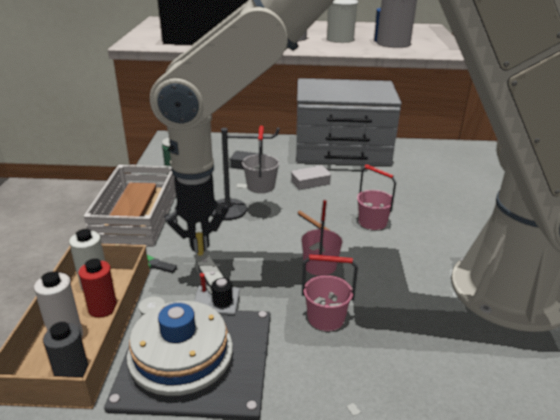

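View pics/m2.png

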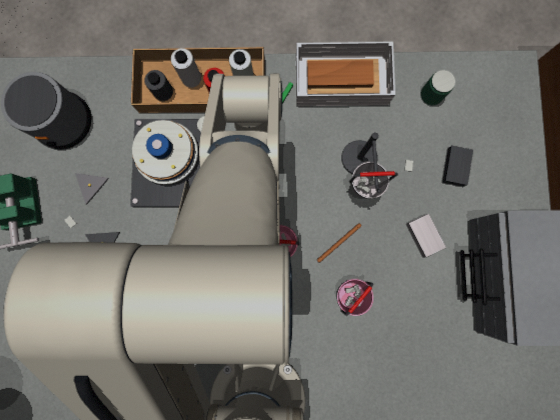

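The arm is near its stop: in the side image the arm's side is at the red post (204,285). I press a little further to check contact.

>>> {"api": "carry_out", "payload": {
  "increments": [
    [[-0.002,0.005,0,0,0,0],[-0.002,0.005,0,0,0,0],[-0.002,0.005,0,0,0,0]]
  ]
}}

```text
clock: 13.48
eef_pos: [662.5, -5.0, 94.1]
tcp_rot: [-3.133, -0.001, 2.04]
contact_force: [-12.4, -12.5, 8.1]
opening: 0.152
```

>>> {"api": "carry_out", "payload": {
  "increments": [
    [[-0.001,0.004,0,0,0,0],[-0.001,0.005,0,0,0,0],[-0.001,0.005,0,0,0,0]]
  ]
}}

```text
clock: 13.73
eef_pos: [662.9, -4.8, 94.0]
tcp_rot: [-3.13, -0.002, 2.04]
contact_force: [-18.6, -15.7, 12.7]
opening: 0.151
```

```bash
python3 arc.py  1.3 1.33
```

```text
R 126.29857646432498 q 1.3011278439455967 F [-18.59463604 -15.71458299  12.66207743] z 93.99050167295708 13.7333 open 0.15076127867083566
1.3 [ 0.003 -0.001]
1.33 [0.004 0.009]
```

The force climbs to about 24 N along the tangent with hardly any motion, so the arm is on its stop. I settle, check once more and hand in.

>>> {"api": "carry_out", "payload": {
  "increments": [
    [[0,0,0,0,0,0],[0,0,0,0,0,0],[0,0,0,0,0,0],[0,0,0,0,0,0],[0,0,0,0,0,0]]
  ]
}}

```text
clock: 14.15
eef_pos: [662.8, -4.8, 94.0]
tcp_rot: [-3.13, -0.002, 2.04]
contact_force: [-18.7, -14.2, 12.6]
opening: 0.152
```

```bash
python3 arc.py 1.3; python3 -c "
from h import *
np.set_printoptions(precision=3,suppress=True)
print(sense()['qvel'])
g=grab('side','n.png')
for n in ['pail_bar','cage_handle']: print([(np.array(d['point']),round(d['confidence'],2)) for d in nets.tip_of(n,'side')])
r.sign_off()"
```

```text
R 126.26864072822165 q 1.3007699895159015 F [-18.65008537 -14.17190448  12.61965691] z 93.96494395660486 14.15 open 0.15152647744477138
1.3 [ 0.003 -0.   ]
[-0.     0.001  0.     0.001 -0.002 -0.001]
[(array([392. , 105.6, 143.3]), 0.89), (array([ 271.9, -252.4,  145.3]), 0.79), (array([402.9, -61.8, 141.2]), 0.67), (array([ 554.6, -284.6,  215.6]), 0.65)]
[(array([663. ,  -3.6,  85.4]), 0.8)]
the job is handed in; nothing more can be done
```

View pics/n.png

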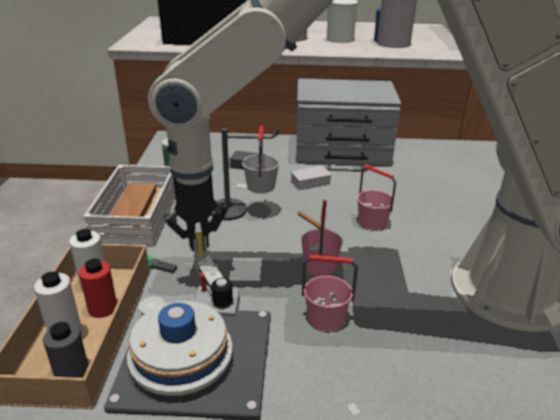

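I hung the steel pail by its red handle on the hook's rod and let go. I then swung the idler arm to its stop and handed the job in at about 14 s, with the fingers still holding the yellow handle. The hand-in gave no verdict.

**Pail:** the last picture shows it hanging upright and untouched. The network puts the bar's middle at about (555, -285, 216) mm, against the expected 219 mm height and within about 5 mm of the seat sideways. An earlier look gave 218 to 222 mm.

**Cage arm:** the gripper position gives a joint angle of about 1.30 rad. That figure rests on my measured pivot and rest angle, good to a few mm. The arm is still, with about 23 N of sideways force on the tool. Pressing a few mm further moved it under 1 mm, so it is on the stop.

**Disagreements:** while swinging, the handle pulled outward with up to about 21 N. My pivot estimate was 1 to 2 mm off, and I corrected the path. About 12 N of vertical force on the handle remained at the end.

**Bystanders:** I saw none move in the pictures, but I did not measure them.

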